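Free the eccentric lock and slide the block home in the dowel-drilling jig

TASK

The wooden drilling jig is locked by its eccentric cam. With the fingertips, push the cam's red handle clockwise (seen from above) round to the cam's low point, so that the handle points straight away from the slide; only then push the slide forward, by its upright plate, all the way home so that it brings the wooden block up against the end stop. Do it gently and without pinching the handle or the plate, do not touch the block, and leave the mug and the two wooden plugs where they stand.

Things in the scene. Friction and masses are not known exactly. Their poses are not given: they have to be found in the camera images.
- jig: plywood drilling jig fixed on the table; origin at table height, x along the slide's forward travel, y left, z up. Board x -150 to 140, y -105 to 110, 18 mm thick. Block lane on the right between fences with inner faces at y -94 and -20 mm (tops 38 and 32 mm above the table); dark end stop, near face at x 125 mm, 60 mm high. Cam on the left
- cam_pivot (a point): point on the cam's pivot axis, 55 mm above the table
- handle_mid (a point): middle of the red upright handle peg, on its axis, 79 mm above the table and 60 mm from the pivot axis. The peg reaches from 49 to 106 mm above the table, 15 mm diameter in the middle, 19 mm at the foot, 18 mm near the top
- push_face (a point): middle of the rear face (the face to push, looking along jig -x) of the slide's upright plywood plate, 72 mm above the table, at jig x = -125, y = 0 mm when the slide is fully back. The plate is 100 mm wide along jig y, 12 mm thick, from 37 to 99 mm above the table
- block: loose plywood block 110 x 68 x 22 mm lying in the lane, its 110 mm along the jig's x, top 40 mm above the table; origin under its middle; when it is against the stop this is at jig x = 70 mm
- cam_pos (a joint): angle of the eccentric wooden cam (disc radius 34 mm, pivot 15 mm off centre), rad, growing clockwise seen from above. 0: fat side and handle point along jig -x, at the slide (high, locked); 3.14: handle points along jig +x, yellow dot on the thin side faces the slide (low, free). Limits -0.7 and 3.8, so the handle goes round by jig +y. Stays where left; 0.3 N m friction, 5 N at the handle
- slide_pos (a joint): travel of the wooden follower slide along jig +x, m; 0 is fully back, 0.0555 fully home. With the cam at its high point the slide's steel roller meets it at 0.027 to 0.030. Stays where it is left; about 2.5 N of friction. Top of the slide's body is 37 mm above the table.
- cam: the turning cam with its steel arm and red handle; origin on the pivot axis 18 mm above the table. The arm is 20 mm wide, its top 49 mm above the table, the pivot bolt's top 57 mm; it turns with joint cam_pos
- slide: the sliding follower with its steel roller and upright push plate; axes as the jig's, origin on the roller's axis 18 mm above the table, at jig x = -55 mm (fully back), y = 45 mm
- plug_a: loose round wooden hole-saw plug, 34 mm across, 28 mm high, on the table right of the jig near its far end; origin under its middle; bystander
- plug_b: another such plug (34 mm across, 28 mm high), on the table right of the jig near its near end; origin under its middle; bystander
- mug: white mug with green dots and dark inside, 78 x 114 mm with its handle, 93 mm high, standing on the table right of the jig; origin under the middle of its outline; bystander

How it is judged (in metres and radians):
On the way:
1. the cam is turned to its low point (within 0.35 rad) while the slide is still back (value of joint cam_pos between 2.79 and 3.49 rad and value of joint slide_pos below 0.024 m), for 0.2 s.
At the end, for the whole second after the job is handed in: The cam is within 0.35 rad of its low point, the slide is within 3 mm of fully home, and the block lies flat in its lane within 3.5 mm of the end stop, at rest (value of joint cam_pos between 2.79 and 3.49 rad and value of joint slide_pos above 0.0525 m and x of block in the frame of jig above 0.0665 m and z of block in the frame of jig below 0.021 m and angle between block's own z axis and vertical below 0.06 rad and linear speed of block below 0.01 m/s); the robot touches nothing.
It fails at once if the slide is pushed on (beyond 24 mm) before the cam is near its low point (value of joint slide_pos above 0.024 m and (value of joint cam_pos below 2.6 rad or value of joint cam_pos above 3.7 rad)).
It fails at once if the cam or its handle is pinched or pushed with more than 30 N (contact force between the fingers and cam above 30 N).
It fails at once if the slide or its plate is pinched or pushed with more than 35 N (contact force between the fingers and slide above 35 N).
It fails at once if the block is touched by the robot or lifted (contact force between any of the arm, the fingers and block above 0.5 N or z of block in the frame of jig above 0.03 m).
It fails at once if a bystander is moved by more than 15 mm (distance of any of plug_a, plug_b, mug from where it was at the start of the episode above 0.015 m).
It also fails if it takes over 48 s, if anything falls off the work surface, if the arm or the gripper's body presses on something with over 40 N, if the wrist force passes 120 N, or if a joint passes its speed limit or range.

ROBOT

A 7-joint arm with a two-finger parallel gripper is mounted at the origin on a cart in front of the work surface, level with it; the furniture and walls round the work are solid. World frame = base frame: x ahead of the robot, y to its left, z up, the work surface at z = 0. Lengths are in mm, angles in rad, forces in N, time in s.
With the tool pointing down it reaches from about 350 to 900 mm from the base axis. Payload 8.1 kg.
Tool frame: the origin (TCP) lies between the finger pads; the fingertips stand 25 mm ahead of it and the grasp point (between the pads) lies 6 mm ahead of it; z points along the fingers, y is the direction in which the jaws open and shut (so a half turn about z gives the same grasp; the last joint's range is limited). The gripper opens to 92 mm and grips with 3 to 60 N. Pads are 19 mm wide; open, the fingers measure 130 mm over their backs; the gripper's body (75 mm by 190 mm) begins 47 mm behind the grasp point.
Start: joints at [1.198, 0.434, 0.025, 1.573, -0.012, 1.134, -0.075], TCP at [166.562, -602.41, 251.742] pointing down, gripper open.
Joint ranges: [-2.62, 2.62], [-0.44, 2.09], [-1.27, 1.32], [0.08, 2.57], [-1.32, 4.46], [0.12, 2], [-2.74, 2.74]. Speed limits (rad/s): [2.22, 2.22, 3.01, 3.01, 3.14, 3.14, 3.14].

INTERFACE

Orientations are given as a unit quaternion [x, y, z, w].
In Python, from station import state, cams, bot gives the robot as it stands.
- The arm moves only by the tool play_rows, never from a script. Its argument "motion" is a list of rows, each an object with "slide": the shift along the tool's x, y, z in cm, a list of three; "turn": the turn, a rotation vector about the tool's x, y, z in rad, a list of three. In form: [{"slide": [tx, ty, tz], "turn": [wx, wy, wz]}, ...]. A call has 1 to 8 rows; each row shifts and turns the commanded pose from where the row before left it, along the tool's axes as they then stand; what a row does not reach is not made up. A row lasts 1/8 s, in which the tool goes at most 62.5 mm and 10.7 degrees, less where a joint would pass 70% of its speed; a pose out of reach is approached as far as the arm can. A call with a gripper value outside its range is refused whole. "jaw" is the finger opening in cm, from 0 to 9.18, set as the call begins (left out, the last holds). The fingers move at their own pace and stop on an object; the grip force is fixed at half the most. Time passes only in rows, so rows that do not move let the fingers close. It gives the time, the measured TCP pose, the force and the opening at its end, in the units of the state.
- state(): the state, without advancing time (a new reading comes with each control period).
- cams.camera(name): name is "side" or "top"; returns a dict with "img" (384x512x3 uint8, blue, green, red), "vertical_fov" (degrees; the focal length in pixels is half the picture's height over the tangent of half this angle, whatever the lens; pixels are square), "cx", "cy" (the principal point, pixels), "k1" (the pictures are not rectified: a ray, as slopes to the right and down, at radius r is drawn at 1 + k1 r^2 times it, then the intrinsics apply), "rvec" (rotation vector, rad) and "tvec" (3), from world to camera coordinates, as OpenCV has them. Camera axes: x right, y down, z forward; pixel columns grow to the right and rows downward; lengths in mm; the calibration is good to about 2 mm. A picture is of the moment at which its call begins. There is no depth.
- bot.sign_off(): hands the job in, once; it reports no verdict.
The state is a dict: "time_s": time; "q": joint angles; "joint_vel": joint speeds; "joint_efforts": joint torques, N m; "eef_pos": TCP position; "orientation": TCP orientation; "wrist_force": force on the tool from outside, world axes, zero at the start; "moment": the same for the moment, N m; "gripper_width": finger opening in mm.
Only numpy, scipy, OpenCV 4.12 (cv2) and the standard library are available. Lean on these libraries where they do the work, as an engineer would, in place of code of your own. Each camera call takes 0.05 s, during which the arm holds its last target.

## Working session

There is one attempt and no reset: what is moved stays moved. The work goes in short steps, Python scripts to look and compute and a tool call to move; the robot and the scene stay as the last step left them, time stands still between calls to the robot, and variables do not carry over. Pictures are saved under pics/ and viewed, and the job is handed in when it is done.

Besides the shell and the picture viewer there is one more tool, called by a JSON object that holds its "method" and its "body". play_rows: Moves the arm, as the interface text tells. Its arguments: {"type":"object","properties":{"motion":{"type":"array"},"jaw":{"type":"number"}},"required":["motion"]}

```bash
ls; mkdir -p pics
python3 - <<'E'
from station import state, cams, bot
import cv2
print(state())
for n in("side","top"):
    c=cams.camera(n); cv2.imwrite(f"pics/{n}0.png",c["img"]); print({k:v for k,v in c.items() if k!="img"})
E
```

```text
pics
{'time_s': 0.0, 'q': array([ 1.19835936,  0.43522033,  0.02495548,  1.57411017, -0.01161161,
        1.13401139, -0.07508846]), 'joint_vel': array([-6.05807557e-04,  6.95439109e-04, -5.01533860e-04, -2.51797413e-03,
        3.85559526e-04,  1.93608921e-03,  2.19580072e-05]), 'joint_efforts': array([-5.96231512e-04, -6.67858315e+01,  9.84380096e-01, -3.14467621e+01,
       -6.06932002e-02,  4.26173990e-02,  1.99020542e-04]), 'eef_pos': array([ 166.43968988, -601.92677333,  250.94133473]), 'orientation': array([ 9.90915172e-01,  1.34485981e-01, -1.70647628e-04, -7.83766480e-04]), 'wrist_force': array([-0.34601256, -0.45687242, -0.46136947]), 'moment': array([ 0.02160878,  0.0134093 , -0.04971663]), 'gripper_width': 91.84377032866043}
{'vertical_fov': 45.27750844334055, 'cx': 263.7260199367478, 'cy': 189.65825565411495, 'k1': -0.07744050174449338, 'rvec': array([ 0.6109457 , -2.57363449,  1.24190523]), 'tvec': array([176.53038785, 428.63714579, 461.65128639])}
{'vertical_fov': 47.34202234670796, 'cx': 250.85242052547005, 'cy': 190.23309894975515, 'k1': 0.058348976410926075, 'rvec': array([ 2.21554091, -2.18901022,  0.05593923]), 'tvec': array([-438.77449557,  422.60186153,  904.15917592])}
```

View pics/side0.png

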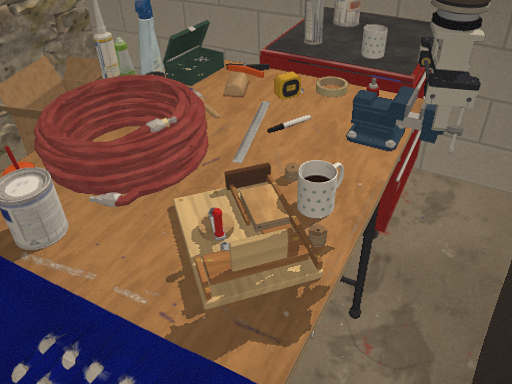

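View pics/top0.png

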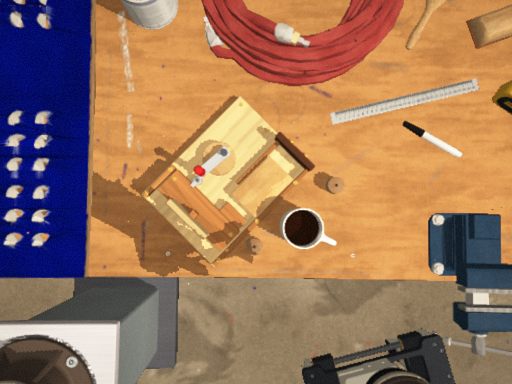

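```bash
cat > h.py <<'E'
import numpy as np, cv2
from station import state, cams, bot
def cam(n):
    c=cams.camera(n); h=c["img"].shape[0]
    c["f"]=h/2/np.tan(np.radians(c["vertical_fov"])/2); c["R"]=cv2.Rodrigues(np.array(c["rvec"]))[0]; return c
def K(c): return np.array([[c["f"],0,c["cx"]],[0,c["f"],c["cy"]],[0,0,1]]),np.array([c["k1"],0,0,0,0.])
def proj(c,P):
    k,d=K(c); return cv2.projectPoints(np.array(P,float).reshape(-1,3),np.array(c["rvec"]),np.array(c["tvec"]),k,d)[0].reshape(-1,2)
def ray(c,uv):
    k,d=K(c); p=cv2.undistortPoints(np.array(uv,float).reshape(-1,1,2),k,d).reshape(-1,2)
    D=np.c_[p,np.ones(len(p))]@c["R"]; return -c["R"].T@np.array(c["tvec"]),D
def onz(c,uv,z):
    o,D=ray(c,uv); return o+D*((z-o[2])/D[:,2])[:,None]
E
python3 - <<'E'
from h import *
for n,(x0,x1,y0,y1) in dict(top=(130,360,85,275),side=(160,350,150,310)).items():
    c=cam(n); im=c["img"][y0:y1,x0:x1]
    s=min(800/im.shape[1],600/im.shape[0]); s=3
    cv2.imwrite(f"pics/{n}1.png",cv2.resize(im,None,fx=s,fy=s,interpolation=cv2.INTER_CUBIC))
    print(n,ray(c,[[256,192]]))
    print(proj(c,[[0,0,0],[500,0,0],[500,-300,0],state()["eef_pos"]]))
    hsv=cv2.cvtColor(c["img"],cv2.COLOR_BGR2HSV)
    m=((hsv[...,0]<8)|(hsv[...,0]>172))&(hsv[...,1]>190)&(hsv[...,2]>110)
    m[:y0]=0;m[y1:]=0;m[:,:x0]=0;m[:,x1:]=0
    nn,l,st,ce=cv2.connectedComponentsWithStats(m.astype(np.uint8))
    for i in range(1,nn):
        if st[i,4]>8: print(st[i],ce[i])
E
```

```text
top (array([ 387.4212314 , -427.8361342 ,  924.92174721]), array([[ 0.04030208, -0.0181566 , -0.99909983]]))
[[ 32.67248527 400.37121709]
 [ 43.49523316 153.40449012]
 [188.06145246 155.62831332]
 [362.23609577 358.75718973]]
[194 166  11  10  71] [198.97183099 170.32394366]
side (array([103.81457108, 162.37126185, 625.19820775]), array([[ 0.38081604, -0.68363107, -0.62284447]]))
[[426.02138189 583.73103583]
 [ 77.93022697 392.53384745]
 [193.10610592 257.35079893]
 [436.66847825 103.5082531 ]]
[213 208  11  29 201] [218.         222.09452736]
```

View pics/top1.png

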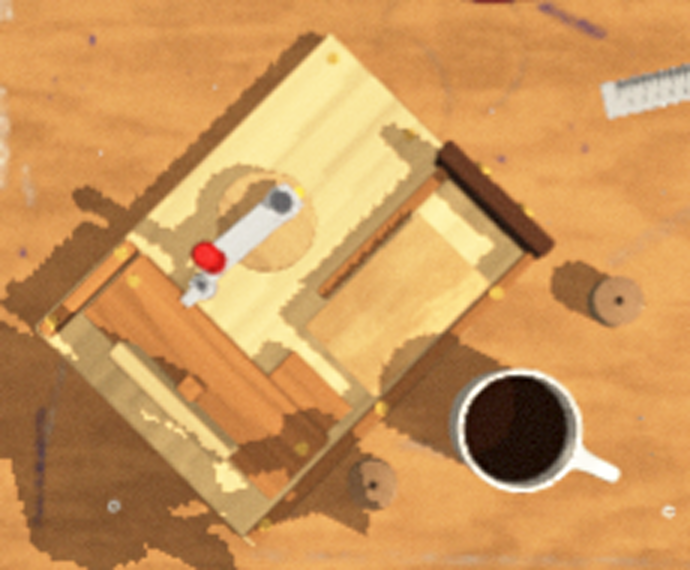

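View pics/side1.png

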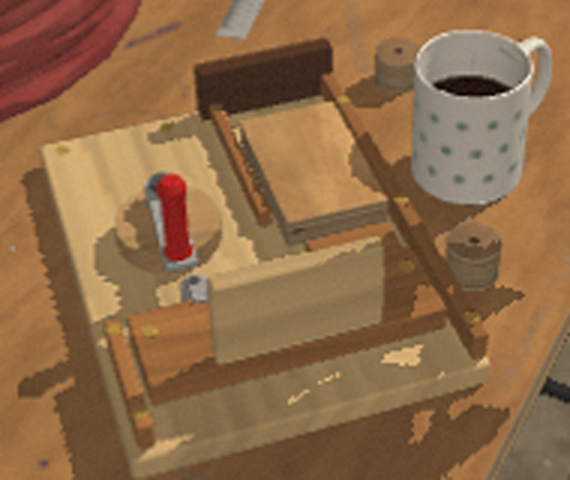

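```bash
cat > jig.py <<'E'
from h import *
def full(p,o=(130,85)): return (np.array(p,float)+.5)/3-.5+np.array(o)
E
python3 - <<'E'
from jig import *
c=cam("top"); s=cam("side")
W=onz(c,full([[38,328],[329,36],[247,538]]),18)[:,:2]
J=np.array([[-150,110],[140,110],[-150,-105.]])
print(W, np.linalg.norm(W[1]-W[0]),np.linalg.norm(W[2]-W[0]))
Wc=W-W.mean(0);Jc=J-J.mean(0)
th=np.arctan2((Jc[:,0]*Wc[:,1]-Jc[:,1]*Wc[:,0]).sum(),(Jc*Wc).sum())
R=np.array([[np.cos(th),-np.sin(th)],[np.sin(th),np.cos(th)]]);t=W.mean(0)-R@J.mean(0)
print("th",th,"t",t,"res",W-(J@R.T+t))
toj=lambda P:(P[:,:2]-t)@R
np.savez("jig.npz",R=R,t=t,th=th)
print("side corners",proj(s,[list(R@j+t)+[18] for j in J]), "seen",full([[135,478],[42,146],[490,362]],(160,150)))
# side-based jig
Ws=onz(s,full([[135,465],[42,146],[490,362]],(160,150)),18); print("side W",Ws)
print("pivot",toj(onz(c,full([[281,201]]),57)))
print("handle top",toj(onz(c,[[198.97,170.3]],104)),onz(c,[[198.97,170.3]],104))
# plate rear top edge
print("plate top rear edge",toj(onz(c,full([[112,350],[222,458]]),99)), "front",toj(onz(c,full([[122,342],[235,450]]),99)))
print("side plate top", toj(onz(s,full([[212,288],[383,236]],(160,150)),99)))
print("stop near bottom?",toj(onz(c,full([[440,160],[537,253]]),60)))
print("block",toj(onz(c,full([[305,328],[372,402],[415,210],[490,258]]),40)))
print("plugs",toj(onz(c,full([[618,300],[373,484]]),28)),"mug",toj(onz(c,full([[516,430],[615,475]]),93)))
# handle triangulate
print("side handle top/foot", full([[172,180],[180,262]],(160,150)))
hw=onz(c,[[198.97,170.3]],104)[0]
print(proj(s,[[hw[0],hw[1],106],[hw[0],hw[1],49]]))
E
```

```text
[[ 417.04072178 -210.04473847]
 [ 622.64063412 -407.24968321]
 [ 275.07021318 -355.69199846]] 284.88789757281774 203.39309145748578
th -0.7763039476852462 t [ 449.44614799 -389.04779056] res [[-2.45039641 -4.57988881]
 [-3.76781387  1.40281034]
 [ 6.21821029  3.17707847]]
side corners [[200.54242869 303.71529838]
 [171.12909237 197.75929344]
 [321.6544026  271.10526411]] seen [[204.66666667 309.        ]
 [173.66666667 198.33333333]
 [323.         270.33333333]]
side W [[ 412.40578396 -206.89149467   18.        ]
 [ 620.43308746 -409.45950206   18.        ]
 [ 267.40506814 -361.56198619   18.        ]]
pivot [[29.50254068 44.86175533]]
handle top [[-30.16807553  45.76926363]] [[ 459.98908318 -335.2538802   104.        ]]
plate top rear edge [[-113.80403619   46.97571512]
 [-112.40035193  -49.59933429]] front [[-105.88432072   46.16473712]
 [-103.1701237   -51.77901303]]
side plate top [[-116.69562457   45.26895866]
 [-108.91896858  -55.24620084]]
stop near bottom? [[123.18566117 -10.29774149]
 [124.97412016 -99.11902216]]
block [[-18.55401034 -25.32097526]
 [-21.64147018 -92.41375749]
 [ 90.42121262 -21.02498531]
 [103.36513398 -79.78786392]]
plugs [[ 146.56414334 -161.82974169]
 [ -60.38525559 -132.53633343]] mug [[  30.66056729 -167.69595288]
 [  54.8187217  -231.39857308]]
side handle top/foot [[217.         209.66666667]
 [219.66666667 237.        ]]
[[216.78254491 209.23428332]
 [219.29928601 233.09557786]]
```

{"method": "play_rows", "body": {"motion": [{"slide": [4,-2,0],"turn": [0,0,0]},{"slide": [4,-2,0],"turn": [0,0,0]},{"slide": [4,-2,0],"turn": [0,0,0]},{"slide": [4,-2,0],"turn": [0,0,0]},{"slide": [4,-2,0],"turn": [0,0,-0.15]},{"slide": [4,-1,0],"turn": [0,0,-0.15]},{"slide": [4,-0.5,0],"turn": [0,0,-0.15]},{"slide": [3,0,0],"turn": [0,0,-0.15]}], "jaw": 0}}

```text
time_s: 1.3
eef_pos: [420.2, -380.2, 251.8]
orientation: [0.906, 0.424, 0.0, 0.0]
wrist_force: [0.4, -0.5, -0.8]
gripper_width: 16.5
```

{"method": "play_rows", "body": {"motion": [{"slide": [0,0,0],"turn": [0,0,-0.18]},{"slide": [0,0,0],"turn": [0,0,-0.18]},{"slide": [0,0,0],"turn": [0,0,-0.18]},{"slide": [0,0,0],"turn": [0,0,-0.18]},{"slide": [0,0,0],"turn": [0,0,-0.18]},{"slide": [0,0,0],"turn": [0,0,-0.18]},{"slide": [0,0,0],"turn": [0,0,-0.18]},{"slide": [0,0,0],"turn": [0,0,-0.18]}]}}

```text
time_s: 2.3
eef_pos: [418.5, -381.8, 251.7]
orientation: [0.401, 0.916, -0.0, -0.0]
wrist_force: [-0.2, 0.3, 0.7]
gripper_width: 0.4
```

```bash
cat >> jig.py <<'E'
from scipy.spatial.transform import Rotation as Ro
z=np.load("jig.npz"); R2,t2,th=z["R"],z["t"],float(z["th"])
def tool():
    s=state(); M=Ro.from_quat(s["orientation"]).as_matrix(); p=s["eef_pos"]
    yaw=np.arctan2(M[1,0],M[0,0])
    print("t",round(s["time_s"],2),"tcp",p.round(1),"jig",((p[:2]-t2)@R2).round(1),"xyaw-in-jig",round(yaw-th,3),"zaxis",M[:,2].round(3),"q",s["q"].round(2),"F",s["wrist_force"].round(1),"w",round(s["gripper_width"],1))
    return s,M,p
def goto(j,z):
    s,M,p=tool(); W=np.r_[R2@np.array(j,float)+t2,z]; print("tool delta mm",(M.T@(W-p)).round(1))
def tojw(P): return (P[:,:2]-t2)@R2
E
python3 - <<'E'
from jig import *
goto((-30,5),90)
E
```

```text
t 2.3 tcp [ 418.5 -381.8  251.7] jig [-27.1 -16.5] xyaw-in-jig 3.092 zaxis [-0. -0. -1.] q [ 1.02  0.39 -0.51  1.69  0.21  1.12  1.19] F [-0.2  0.3  0.7] w 0.4
tool delta mm [  3.9  21.3 161.7]
```

{"method": "play_rows", "body": {"motion": [{"slide": [0.3,1.6,3],"turn": [0,0,-0.05]},{"slide": [0,0,3],"turn": [0,0,0]},{"slide": [0,0,3],"turn": [0,0,0]},{"slide": [0,0,3],"turn": [0,0,0]},{"slide": [0,0,2.2],"turn": [0,0,0]},{"slide": [0,0,2],"turn": [0,0,0]},{"slide": [0,0,0],"turn": [0,0,0]}]}}

```text
time_s: 3.18
eef_pos: [427.6, -368.2, 88.5]
orientation: [0.381, 0.925, 0.0, -0.001]
wrist_force: [-0.0, 0.9, -0.0]
gripper_width: 0.6
```

Run:
```python
from jig import *
goto((-30,19.3),90)
for n,(x0,x1,y0,y1) in dict(top=(130,360,85,275),side=(160,350,150,310)).items():
    c=cam(n); im=c["img"][y0:y1,x0:x1]
    cv2.imwrite(f"pics/{n}2.png",cv2.resize(im,None,fx=3,fy=3,interpolation=cv2.INTER_CUBIC))
```

```text
t 3.17 tcp [ 427.6 -368.2   88.5] jig [-30.2  -0.5] xyaw-in-jig 3.136 zaxis [-0.002  0.002 -1.   ] q [ 0.94  0.57 -0.46  1.86  0.34  0.79  1.09] F [-0.   0.9 -0. ] w 0.6
tool delta mm [-0.1 19.8 -1.5]
```

View pics/side2.png

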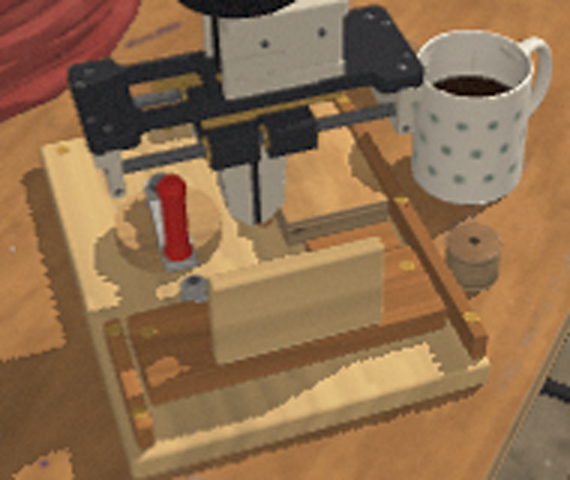

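View pics/top2.png

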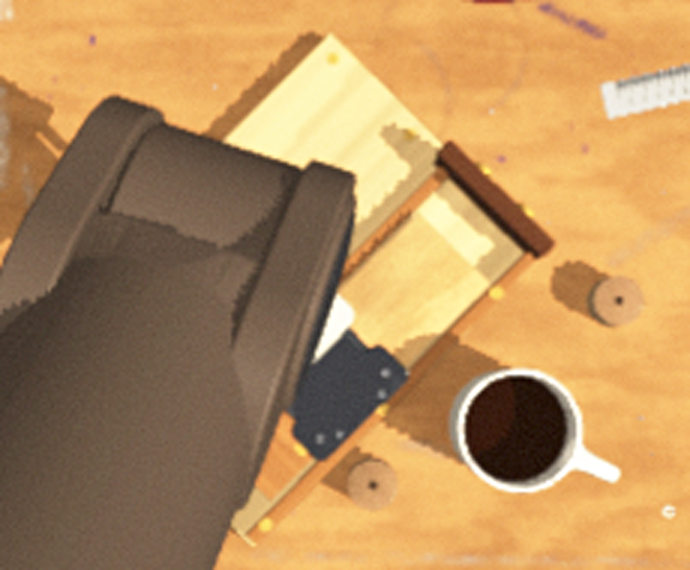

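{"method": "play_rows", "body": {"motion": [{"slide": [0,0.6,0],"turn": [0,0,0]},{"slide": [0,0.5,0],"turn": [0,0,0]},{"slide": [0,0.4,0],"turn": [0,0,0]},{"slide": [0,0.3,0],"turn": [0,0,0]}]}}

```text
time_s: 3.78
eef_pos: [441.5, -355.7, 89.9]
orientation: [0.381, 0.925, -0.0, 0.0]
wrist_force: [-0.3, -1.0, -0.8]
gripper_width: 0.2
```

{"method": "play_rows", "body": {"motion": [{"slide": [0.23,0.61,0],"turn": [0,0,0.1]},{"slide": [0.23,0.61,0],"turn": [0,0,0.1]},{"slide": [0.23,0.61,0],"turn": [0,0,0.1]},{"slide": [0.23,0.61,0],"turn": [0,0,0.1]}]}}

```text
time_s: 4.28
eef_pos: [453.7, -335.2, 89.6]
orientation: [0.559, 0.829, -0.001, -0.001]
wrist_force: [-4.8, -2.3, 1.6]
gripper_width: 0.3
```

Run:
```python
from jig import *
tool()
for n,(x0,x1,y0,y1) in dict(side=(160,350,150,310)).items():
    c=cam(n); im=c["img"][y0:y1,x0:x1]
    cv2.imwrite(f"pics/{n}3.png",cv2.resize(im,None,fx=3,fy=3,interpolation=cv2.INTER_CUBIC))
```

```text
t 4.28 tcp [ 453.7 -335.2   89.6] jig [-34.7  41.4] xyaw-in-jig 2.731 zaxis [-0.002 -0.001 -1.   ] q [ 0.79  0.55 -0.35  1.87  0.27  0.77  0.68] F [-4.8 -2.3  1.6] w 0.3
```

View pics/side3.png

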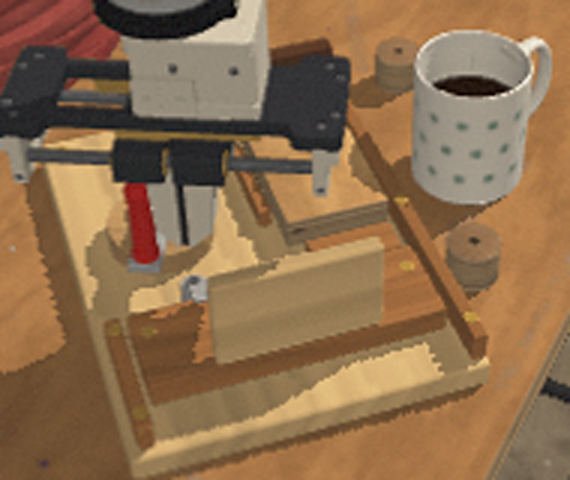

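{"method": "play_rows", "body": {"motion": [{"slide": [0.24,0.6,0],"turn": [0,0,0.1]},{"slide": [0.24,0.6,0],"turn": [0,0,0.1]},{"slide": [0.24,0.6,0],"turn": [0,0,0.1]},{"slide": [0.24,0.6,0],"turn": [0,0,0.1]},{"slide": [0.24,0.6,0],"turn": [0,0,0.1]},{"slide": [0.24,0.6,0],"turn": [0,0,0.1]},{"slide": [0.24,0.6,0],"turn": [0,0,0.1]},{"slide": [0.24,0.6,0],"turn": [0,0,0.1]}]}}

```text
time_s: 5.32
eef_pos: [499.5, -314.1, 89.4]
orientation: [0.837, 0.547, -0.001, -0.001]
wrist_force: [-6.4, -0.2, 1.7]
gripper_width: 0.4
```

```bash
cat >> jig.py <<'E'
def pv(P=(29.5,44.9)):
    s,M,p=tool(); W=np.r_[R2@np.array(P)+t2,p[2]]; print("pivot in tool",(M.T@(W-p)).round(1))
E
python3 - <<'E'
from jig import *
pv()
for n,(x0,x1,y0,y1) in dict(side=(160,350,150,310)).items():
    c=cam(n); im=c["img"][y0:y1,x0:x1]
    cv2.imwrite(f"pics/{n}4.png",cv2.resize(im,None,fx=3,fy=3,interpolation=cv2.INTER_CUBIC))
E
```

```text
t 5.33 tcp [ 499.5 -314.1   89.4] jig [-16.8  88.5] xyaw-in-jig 1.933 zaxis [-0.003  0.    -1.   ] q [ 0.56  0.56 -0.13  1.82  0.1   0.77 -0.04] F [-6.4 -0.2  1.7] w 0.4
pivot in tool [-57.2  27.8  -0. ]
```

View pics/side4.png

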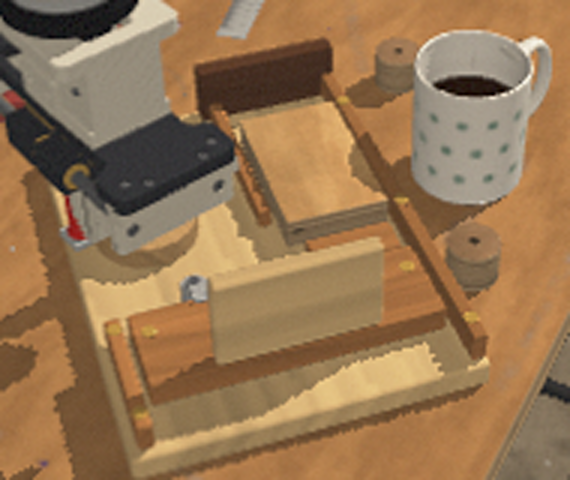

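{"method": "play_rows", "body": {"motion": [{"slide": [0.25,0.6,0],"turn": [0,0,0.1]},{"slide": [0.25,0.6,0],"turn": [0,0,0.1]},{"slide": [0.25,0.6,0],"turn": [0,0,0.1]},{"slide": [0.25,0.6,0],"turn": [0,0,0.1]},{"slide": [0.25,0.6,0],"turn": [0,0,0.1]},{"slide": [0.25,0.6,0],"turn": [0,0,0.1]},{"slide": [0.25,0.6,0],"turn": [0,0,0.1]},{"slide": [0.25,0.6,0],"turn": [0,0,0.1]}]}}

```text
time_s: 6.38
eef_pos: [546.9, -330.7, 89.0]
orientation: [0.984, 0.179, -0.002, -0.001]
wrist_force: [-5.2, 3.5, 1.8]
gripper_width: 0.4
```

Run:
```python
from jig import *
pv()
```

```text
t 6.38 tcp [ 546.9 -330.7   89. ] jig [ 28.7 110. ] xyaw-in-jig 1.135 zaxis [-0.003  0.002 -1.   ] q [ 0.4   0.62  0.09  1.7  -0.07  0.82 -0.69] F [-5.2  3.5  1.8] w 0.4
pivot in tool [-58.6  28.2   0. ]
```

{"method": "play_rows", "body": {"motion": [{"slide": [0.25,0.6,0],"turn": [0,0,0.1]},{"slide": [0.25,0.6,0],"turn": [0,0,0.1]},{"slide": [0.25,0.6,0],"turn": [0,0,0.1]},{"slide": [0.25,0.6,0],"turn": [0,0,0.1]},{"slide": [0.25,0.6,0],"turn": [0,0,0.1]},{"slide": [0.25,0.6,0],"turn": [0,0,0.1]},{"slide": [0.25,0.6,0],"turn": [0,0,0.1]},{"slide": [0.25,0.6,0],"turn": [0,0,0.1]}]}}

```text
time_s: 7.38
eef_pos: [568.5, -375.9, 88.9]
orientation: [0.976, -0.218, -0.001, -0.002]
wrist_force: [-0.6, 5.9, -0.3]
gripper_width: 0.5
```

Run:
```python
from jig import *
pv()
for n,(x0,x1,y0,y1) in dict(side=(160,350,150,310),top=(130,360,85,275)).items():
    c=cam(n); im=c["img"][y0:y1,x0:x1]
    cv2.imwrite(f"pics/{n}5.png",cv2.resize(im,None,fx=3,fy=3,interpolation=cv2.INTER_CUBIC))
```

```text
t 7.38 tcp [ 568.5 -375.9   88.9] jig [75.7 92.8] xyaw-in-jig 0.337 zaxis [-0.001  0.004 -1.   ] q [ 0.32  0.69  0.3   1.6  -0.25  0.89 -1.3 ] F [-0.6  5.9 -0.3] w 0.5
pivot in tool [-59.4  30.    0.1]
```

View pics/side5.png

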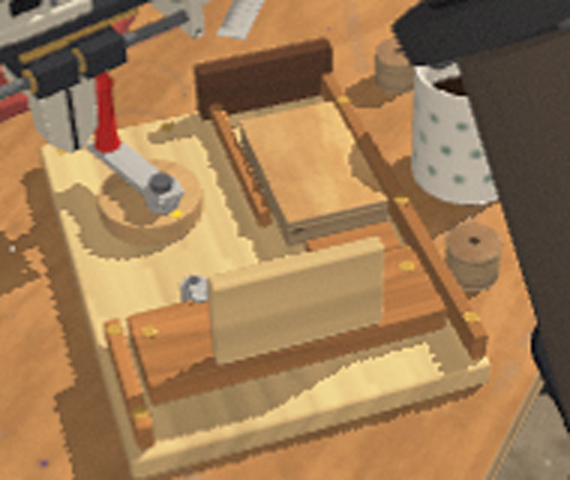

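View pics/top5.png

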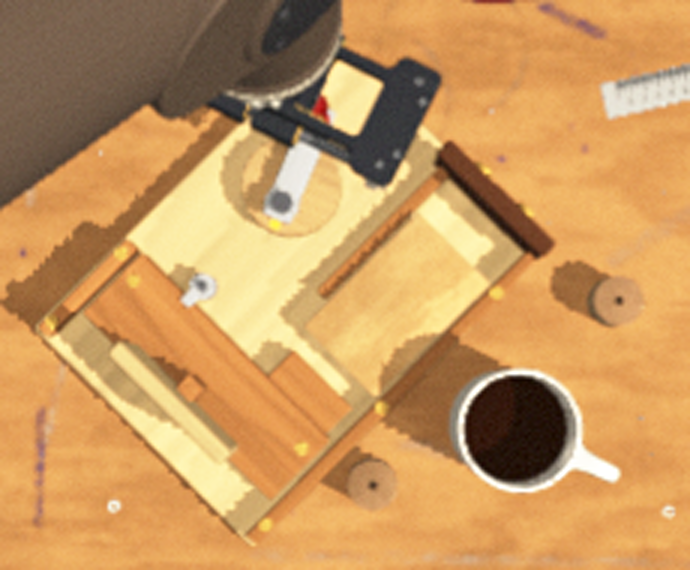

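{"method": "play_rows", "body": {"motion": [{"slide": [0.27,0.6,0],"turn": [0,0,0.1]},{"slide": [0.27,0.6,0],"turn": [0,0,0.1]},{"slide": [0.27,0.6,0],"turn": [0,0,0.1]},{"slide": [0.1,0.2,0],"turn": [0,0,0.04]},{"slide": [0,0,0],"turn": [0,0,0]}]}}

```text
time_s: 8.1
eef_pos: [565.9, -398.7, 89.2]
orientation: [0.926, -0.378, -0.0, -0.001]
wrist_force: [0.4, 3.8, -2.2]
gripper_width: 0.5
```

Run:
```python
from jig import *
pv()
for n,(x0,x1,y0,y1) in dict(side=(160,350,150,310),top=(130,360,85,275)).items():
    c=cam(n); im=c["img"][y0:y1,x0:x1]
    cv2.imwrite(f"pics/{n}6.png",cv2.resize(im,None,fx=3,fy=3,interpolation=cv2.INTER_CUBIC))
```

```text
t 8.1 tcp [ 565.9 -398.7   89.2] jig [89.8 74.7] xyaw-in-jig 0.0 zaxis [-0.     0.002 -1.   ] q [ 0.3   0.72  0.39  1.58 -0.33  0.91 -1.54] F [ 0.4  3.8 -2.2] w 0.5
pivot in tool [-60.3  29.8   0. ]
```

View pics/top6.png

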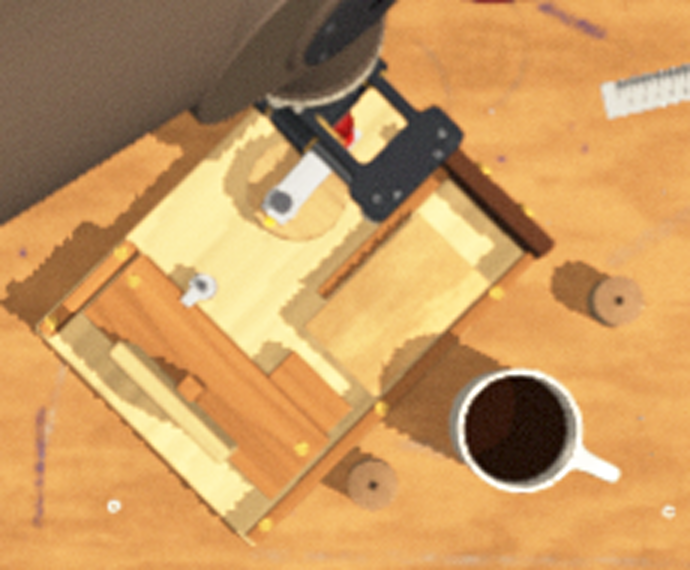

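View pics/side6.png

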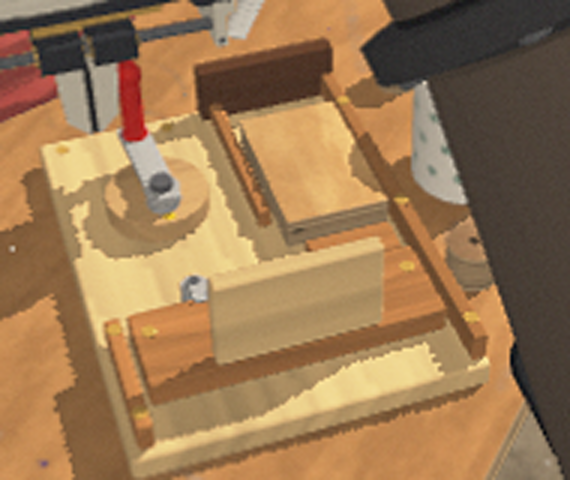

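```bash
cat >> jig.py <<'E'
def redside(x0=160,x1=235,y0=150,y1=310):
    c=cam("side"); hsv=cv2.cvtColor(c["img"],cv2.COLOR_BGR2HSV)
    m=((hsv[...,0]<8)|(hsv[...,0]>172))&(hsv[...,1]>190)&(hsv[...,2]>110)
    m[:y0]=0;m[y1:]=0;m[:,:x0]=0;m[:,x1:]=0
    n,l,st,ce=cv2.connectedComponentsWithStats(m.astype(np.uint8)); i=1+st[1:,4].argmax()
    h=tojw(onz(c,[ce[i]],79))[0]; d=h-[29.5,44.9]
    print(st[i],ce[i],"handle jig",h.round(1),"r",np.hypot(*d).round(1),"cam",(np.pi-np.arctan2(d[1],d[0])).round(3))
E
python3 - <<'E'
from jig import *
redside()
E
```

```text
[200 170   9  27 165] [203.43030303 183.45454545] handle jig [85.4 46.5] r 55.9 cam 3.112
```

{"method": "play_rows", "body": {"motion": [{"slide": [0,-1,0],"turn": [0,0,0]},{"slide": [0,-2,0],"turn": [0,0,0]},{"slide": [0,0,-3],"turn": [0,0,0]},{"slide": [0,0,-3],"turn": [0,0,0]},{"slide": [0,0,-3],"turn": [0,0,0]},{"slide": [-3,0,0],"turn": [0,0,0]},{"slide": [-4,1,0],"turn": [0,0,0]},{"slide": [-4,2,0],"turn": [0,0,0]}]}}

```text
time_s: 9.25
eef_pos: [488.1, -320.8, 179.9]
orientation: [0.926, -0.379, 0.001, 0.0]
wrist_force: [0.2, -0.7, 0.2]
gripper_width: 0.4
```

{"method": "play_rows", "body": {"motion": [{"slide": [-4,2,0],"turn": [0,0,0]},{"slide": [-4,2,0],"turn": [0,0,0]},{"slide": [-3,2,0],"turn": [0,0,0]},{"slide": [-2,1,0],"turn": [0,0,0]},{"slide": [0,0,0],"turn": [0,0,0]}]}}

```text
time_s: 9.88
eef_pos: [345.5, -280.4, 180.2]
orientation: [0.925, -0.38, 0.001, -0.0]
wrist_force: [0.4, -0.0, 0.6]
gripper_width: 0.2
```

Run:
```python
from jig import *
goto((-150,0),85); redside()
for n,(x0,x1,y0,y1) in dict(side=(160,350,150,310),top=(130,360,85,275)).items():
    c=cam(n); im=c["img"][y0:y1,x0:x1]
    cv2.imwrite(f"pics/{n}7.png",cv2.resize(im,None,fx=3,fy=3,interpolation=cv2.INTER_CUBIC))
```

```text
t 9.88 tcp [ 345.5 -280.4  180.2] jig [-150.3    4.7] xyaw-in-jig -0.003 zaxis [ 0.001  0.    -1.   ] q [ 0.16  0.23  0.49  2.12 -0.15  0.82 -1.61] F [ 0.4 -0.   0.6] w 0.2
tool delta mm [ 0.2  4.7 95.2]Traceback (most recent call last):
  File "<stdin>", line 2, in <module>
  File "jig.py", line 19, in redside
    n,l,st,ce=cv2.connectedComponentsWithStats(m.astype(np.uint8)); i=1+st[1:,4].argmax()
                                                                        ~~~~~~~~~~~~~~~^^
ValueError: attempt to get argmax of an empty sequence
```

```bash
cat >> jig.py <<'E'
def shots(k):
  for n,(x0,x1,y0,y1) in dict(side=(160,350,150,310),top=(130,360,85,275)).items():
    c=cam(n); im=c["img"][y0:y1,x0:x1]
    cv2.imwrite(f"pics/{n}{k}.png",cv2.resize(im,None,fx=3,fy=3,interpolation=cv2.INTER_CUBIC))
E
python3 -c "from jig import *
shots(7)"
```

```text
(no output)
```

View pics/top7.png

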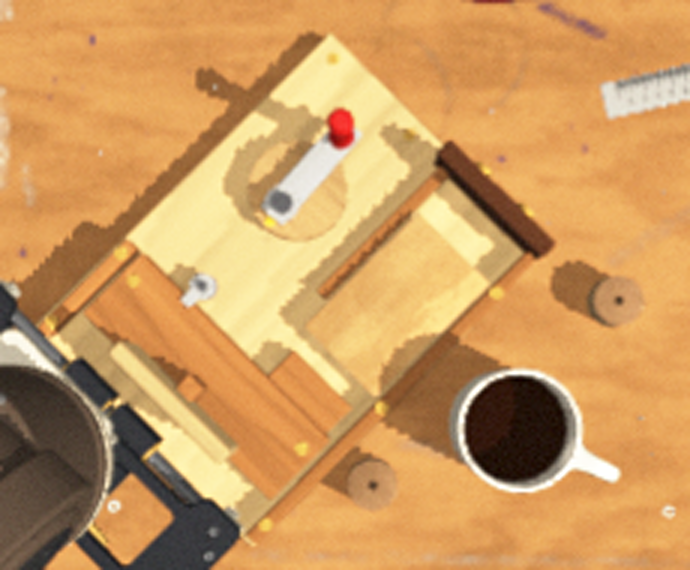

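View pics/side7.png

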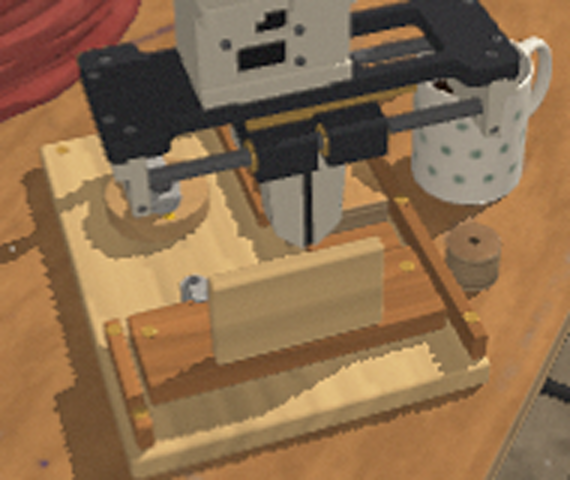

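{"method": "play_rows", "body": {"motion": [{"slide": [0,0.5,3],"turn": [0,0,0]},{"slide": [0,0,3],"turn": [0,0,0]},{"slide": [0,0,2],"turn": [0,0,0]},{"slide": [0,0,1.5],"turn": [0,0,0]},{"slide": [0,0,0],"turn": [0,0,0]},{"slide": [0.6,0,0],"turn": [0,0,0]},{"slide": [0.6,0,0],"turn": [0,0,0]},{"slide": [0,0,0],"turn": [0,0,0]}]}}

```text
time_s: 11.02
eef_pos: [351.6, -293.7, 85.2]
orientation: [0.925, -0.38, 0.001, 0.0]
wrist_force: [-0.7, 0.1, -0.2]
gripper_width: 0.3
```

{"method": "play_rows", "body": {"motion": [{"slide": [0.5,0,0],"turn": [0,0,0]},{"slide": [0.4,0,0],"turn": [0,0,0]},{"slide": [0.4,0,0],"turn": [0,0,0]},{"slide": [0.4,0,0],"turn": [0,0,0]}]}}

```text
time_s: 11.52
eef_pos: [362.6, -304.7, 84.6]
orientation: [0.925, -0.38, -0.0, -0.0]
wrist_force: [-0.7, 2.7, 2.2]
gripper_width: 0.2
```

```bash
python3 -c "from jig import *
tool();shots(8)"
```

```text
t 11.53 tcp [ 362.6 -304.7   84.6] jig [-121.    -0.7] xyaw-in-jig -0.004 zaxis [-0.001  0.001 -1.   ] q [ 0.28  0.44  0.41  2.14 -0.3   0.62 -1.46] F [-0.7  2.7  2.2] w 0.2
```

View pics/side8.png

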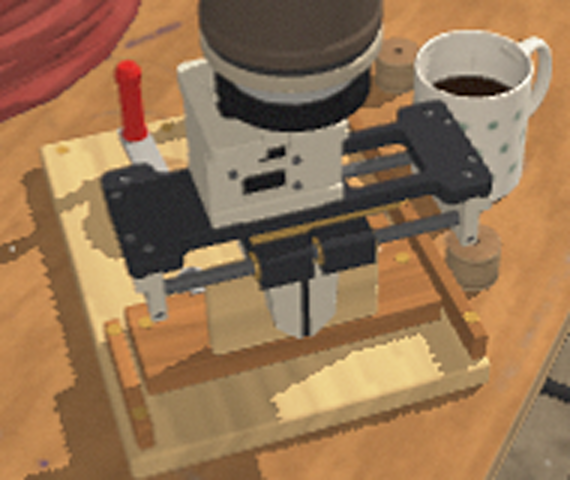

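{"method": "play_rows", "body": {"motion": [{"slide": [0.4,0,0],"turn": [0,0,0]},{"slide": [0.4,0,0],"turn": [0,0,0]},{"slide": [0.4,0,0],"turn": [0,0,0]},{"slide": [0.4,0,0],"turn": [0,0,0]},{"slide": [0.4,0,0],"turn": [0,0,0]},{"slide": [0.4,0,0],"turn": [0,0,0]}]}}

```text
time_s: 12.38
eef_pos: [380.1, -321.8, 84.7]
orientation: [0.925, -0.38, -0.0, -0.0]
wrist_force: [-1.1, 3.2, -1.3]
gripper_width: 0.4
```

```bash
python3 -c "from jig import *
tool()"
```

```text
t 12.38 tcp [ 380.1 -321.8   84.7] jig [-96.6  -0.6] xyaw-in-jig -0.004 zaxis [-0.  0. -1.] q [ 0.29  0.47  0.41  2.08 -0.3   0.64 -1.45] F [-1.1  3.2 -1.3] w 0.4
```

{"method": "play_rows", "body": {"motion": [{"slide": [0.3,0,0],"turn": [0,0,0]},{"slide": [0.3,0,0],"turn": [0,0,0]},{"slide": [0.3,0,0],"turn": [0,0,0]},{"slide": [0.2,0,0],"turn": [0,0,0]},{"slide": [0,0,0],"turn": [0,0,0]}]}}

```text
time_s: 13.0
eef_pos: [387.8, -330.0, 84.8]
orientation: [0.925, -0.38, 0.0, 0.0]
wrist_force: [-0.7, 1.7, -0.4]
gripper_width: 0.5
```

```bash
python3 -c "from jig import *
tool();shots(9)"
```

```text
t 13.0 tcp [ 387.8 -330.    84.8] jig [-85.3  -1. ] xyaw-in-jig -0.004 zaxis [ 0.    -0.001 -1.   ] q [ 0.3   0.48  0.41  2.06 -0.3   0.66 -1.45] F [-0.7  1.7 -0.4] w 0.5
```

View pics/top9.png

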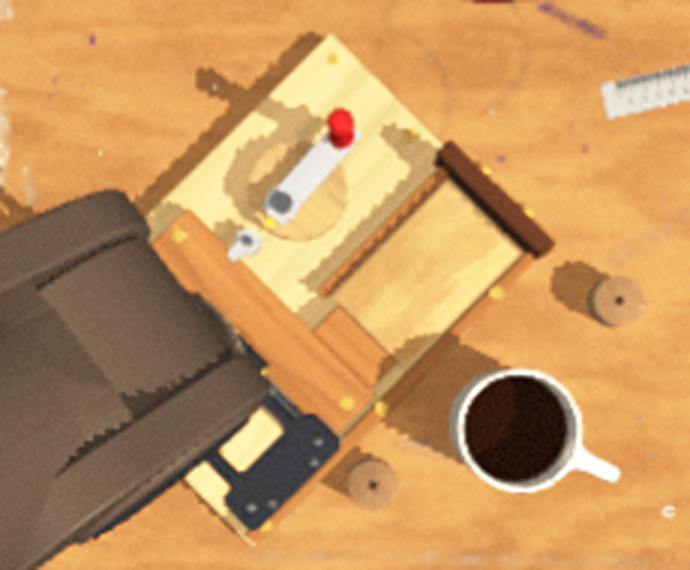

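{"method": "play_rows", "body": {"motion": [{"slide": [0.1,0,0],"turn": [0,0,0]},{"slide": [0.1,0,0],"turn": [0,0,0]}]}}

```text
time_s: 13.35
eef_pos: [388.9, -331.1, 84.9]
orientation: [0.925, -0.38, -0.0, 0.0]
wrist_force: [-2.7, 2.1, 2.0]
gripper_width: 0.3
```

```bash
python3 -c "from jig import *
tool()
c=cam('top')
for p in ([203,285],[248,240]): print(tojw(onz(c,full([p]),40)))
print('block far/near', tojw(onz(c,full([[330,288],[390,358]]),40)))
"
```

```text
t 13.35 tcp [ 388.9 -331.1   84.9] jig [-83.8  -1.1] xyaw-in-jig -0.004 zaxis [-0. -0. -1.] q [ 0.3   0.49  0.41  2.05 -0.3   0.66 -1.44] F [-2.7  2.1  2. ] w 0.3
[[-46.85322198  43.68248322]]
[[-3.99008605 44.0131199 ]]
block far/near [[ 12.40457543 -18.02232688]
 [  7.79919958 -80.00841029]]
```

{"method": "play_rows", "body": {"motion": [{"slide": [0.1,0,0],"turn": [0,0,0]},{"slide": [0.1,0,0],"turn": [0,0,0]}]}}

```text
time_s: 13.65
eef_pos: [390.4, -332.6, 84.8]
orientation: [0.925, -0.38, 0.0, 0.0]
wrist_force: [-3.1, 1.4, 2.6]
gripper_width: 0.3
```

{"method": "play_rows", "body": {"motion": [{"slide": [0.1,0,0],"turn": [0,0,0]}]}}

```text
time_s: 13.78
eef_pos: [391.0, -333.1, 84.7]
orientation: [0.925, -0.38, -0.0, 0.0]
wrist_force: [-4.4, 3.7, 4.3]
gripper_width: 0.6
```

{"method": "play_rows", "body": {"motion": [{"slide": [0.1,0,0],"turn": [0,0,0]}]}}

```text
time_s: 13.9
eef_pos: [391.0, -333.1, 84.5]
orientation: [0.925, -0.38, -0.001, -0.0]
wrist_force: [-6.6, 5.9, 6.1]
gripper_width: 0.6
```

{"method": "play_rows", "body": {"motion": [{"slide": [0.1,0,0],"turn": [0,0,0]}]}}

```text
time_s: 14.02
eef_pos: [391.1, -333.1, 84.3]
orientation: [0.925, -0.38, -0.002, -0.001]
wrist_force: [-8.4, 6.7, 7.8]
gripper_width: 0.1
```

```bash
python3 -c "from jig import *
tool();shots(10)"
```

```text
t 14.03 tcp [ 391.1 -333.1   84.3] jig [-80.9  -1. ] xyaw-in-jig -0.004 zaxis [-0.003  0.003 -1.   ] q [ 0.3   0.49  0.4   2.04 -0.31  0.67 -1.44] F [-8.4  6.7  7.8] w 0.1
```

View pics/top10.png

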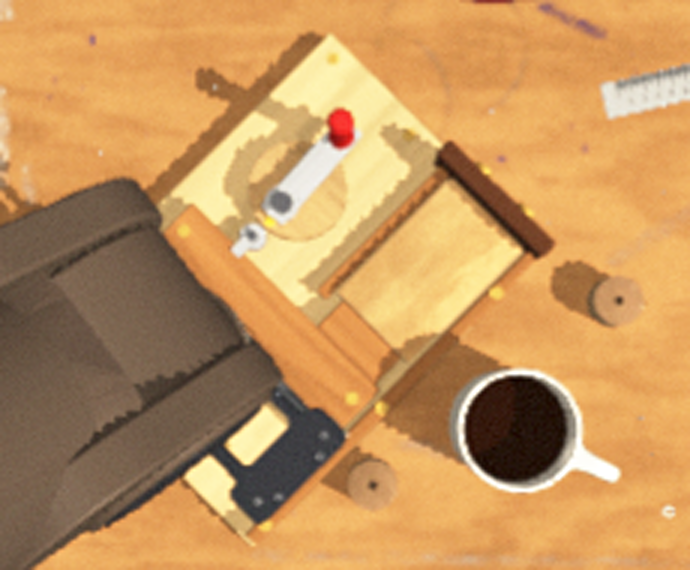

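View pics/side10.png

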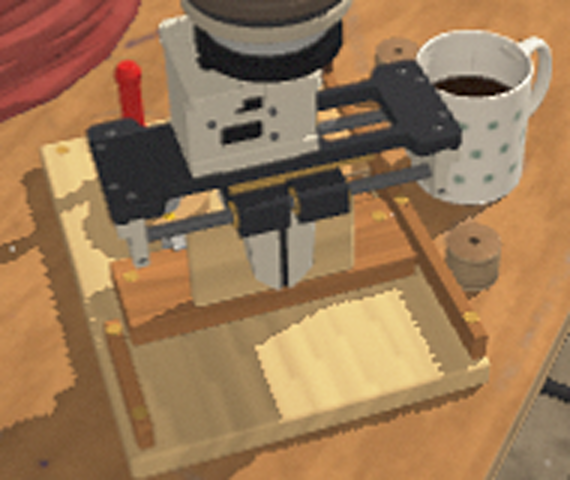

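{"method": "play_rows", "body": {"motion": [{"slide": [0.1,0,0],"turn": [0,0,0]},{"slide": [0,0,0],"turn": [0,0,0]}]}}

```text
time_s: 14.38
eef_pos: [391.1, -333.1, 84.2]
orientation: [0.925, -0.38, -0.003, -0.001]
wrist_force: [-10.1, 8.4, 11.0]
gripper_width: 0.1
```

{"method": "play_rows", "body": {"motion": [{"slide": [-0.5,0,0],"turn": [0,0,0]},{"slide": [-1,0,0],"turn": [0,0,0]},{"slide": [-2,0,0],"turn": [0,0,0]},{"slide": [-2,0,0],"turn": [0,0,0]},{"slide": [-1,0,-3],"turn": [0,0,0]},{"slide": [-1,0,-4],"turn": [0,0,0]},{"slide": [-1,0,-4],"turn": [0,0,0]},{"slide": [0,0,0],"turn": [0,0,0]}]}}

```text
time_s: 15.38
eef_pos: [334.0, -275.8, 197.2]
orientation: [0.925, -0.38, 0.003, -0.0]
wrist_force: [0.5, -0.8, -1.5]
gripper_width: 0.3
```

```bash
python3 -c "from jig import *
tool();shots(11)"
```

```text
t 15.38 tcp [ 334.  -275.8  197.2] jig [-1.617e+02 -1.000e-01] xyaw-in-jig -0.004 zaxis [ 0.006 -0.002 -1.   ] q [ 0.13  0.19  0.52  2.12 -0.12  0.85 -1.63] F [ 0.5 -0.8 -1.5] w 0.3
```

View pics/top11.png

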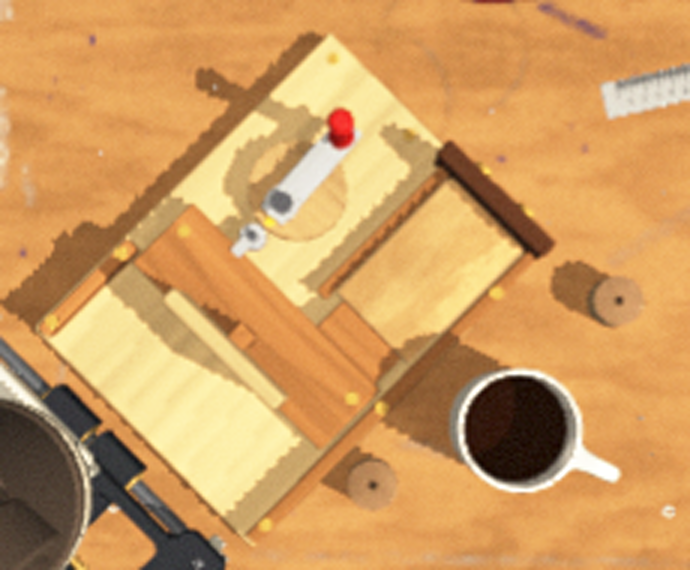

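View pics/side11.png

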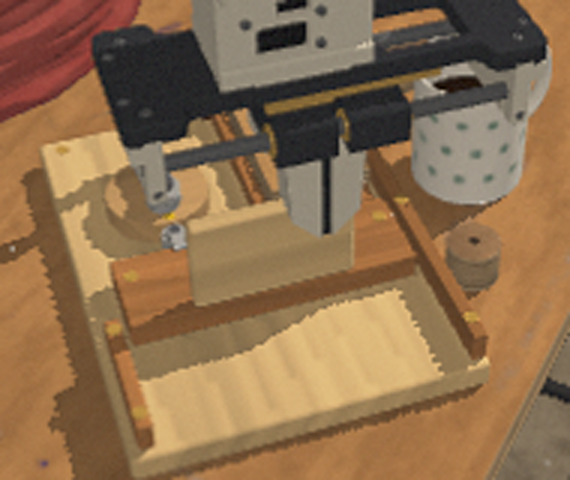

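```bash
python3 -c "from jig import *
c=cam('top')
f=lambda p,z: print(tojw(onz(c,full(p),z)).round(1).tolist())
f([[165,297],[275,406]],99)
f([[175,290],[286,400]],99)
f([[342,297],[400,352]],40)
f([[455,180],[520,248]],40)
f([[255,236]],40)
f([[281,203]],57);f([[341,120]],104)
im=c['img'][120:215,200:325]; cv2.imwrite('pics/z.png',cv2.resize(im,None,fx=6,fy=6,interpolation=cv2.INTER_CUBIC))
"
```

```text
[[-67.1, 47.4], [-66.2, -49.9]]
[[-59.5, 46.1], [-58.7, -52.1]]
[[13.9, -28.0], [15.4, -81.9]]
[[124.0, -25.7], [122.5, -89.3]]
[[1.3, 42.6]]
[[28.6, 43.9]]
[[89.7, 48.3]]
```

View pics/z.png

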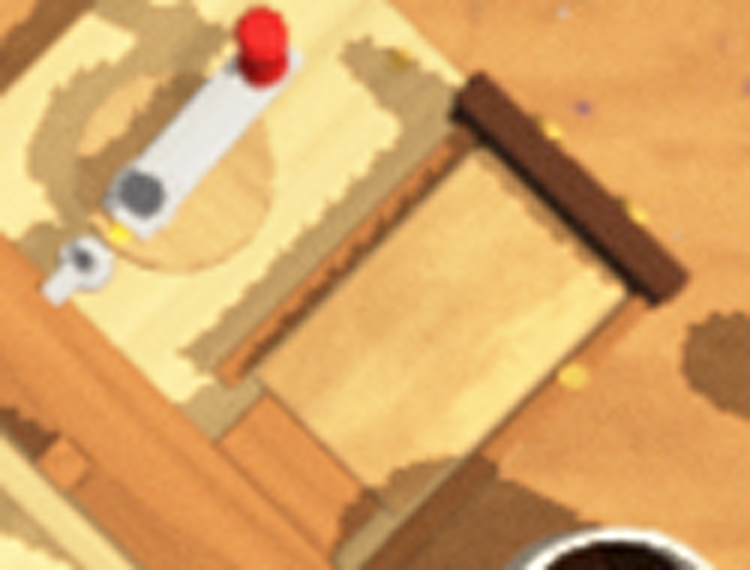

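```bash
python3 -c "from jig import *
tool(); bot.sign_off()"
```

```text
t 15.53 tcp [ 332.9 -275.1  194.3] jig [-163.    -0.3] xyaw-in-jig -0.004 zaxis [ 0.  0. -1.] q [ 0.13  0.19  0.52  2.13 -0.13  0.85 -1.63] F [ 1.  -0.6  0.1] w 0.5
the job is handed in; nothing more can be done
```

The cam is at its low point, the slide is fully home with the block against the end stop, and I handed the job in at 15.5 s. No verdict was reported.

With the closed fingertips I swept the red handle clockwise to about 3.1 rad while the slide was still near 12 mm. I then pushed the slide by its plate until it stopped hard, and backed the arm clear. At the end of single moves the wrist force read up to about 7 N on the handle and 17 N (13 N of it horizontal) on the plate at the stop.

Last checks, from the top camera:
- **Handle:** it points along jig +x, with the yellow dot facing the slide.
- **Block:** its rear edge is at jig x of about 14.6 mm (15 expected) and its front edge is at the stop. It was touched only by the slide.
- **Roller:** it is at about 1.3 mm (0.5 expected).
- **Plate:** its rear edge measured about −66.6 mm where −69.5 was expected. I took this 3 mm disagreement as calibration bias, because the finger position stalled and the roller and block agree.
- **Bystanders:** the mug and both plugs look unmoved.

The measured board corners disagreed with the given board size by up to about 12 mm. I therefore held the jig frame against the pivot, handle and stop, which agreed within about 2 mm.

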